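# Stopper a reaction tube and lock it with a joint clip

## Task

Close the open glass reaction tube that stands in the heating block: lift the glass stopper out of the cork ring and set it fully home in the tube's mouth, then push the white spring clip sideways round the joint, so that its slot takes in both rims, until it snaps fully home round the neck. Keep the sideways push of the clip under 18 N, or the glass may crack, set the stopper down gently, let go of everything and leave the vials and the tin where they are.

Things in the scene. Friction and masses are not known exactly. Their poses are not given: they have to be found in the camera images.
- block: Aluminium heating block, 84 x 84 x 60 mm with a 96 mm square black foot plate, fixed to the bench. Origin: centre of its underside, z up. In the middle of its top is a 35 mm well in which the glass tube stands loosely, its neck and rim above the block.
- tube: Clear glass reaction tube, 30 mm across. Origin: its round foot, on the block's axis 14 mm above the bench; z along the tube to the mouth. Frosted neck 28 mm across, z 104 to 126 mm; above it the rim, 36 mm across, z 126 to 131. Bore 24 mm across, at least 27 mm deep.
- tube_mouth (a point): Centre of the flat top of the tube's rim, axes as the tube. The tube is not clamped: it starts leaning up to 2.6 degrees along the block's x and y, rocks about its foot a few millimetres at the rim and stays where it is left. 2 to 3 N sideways at the rim moves it till it bears hard on the edge of its well (lean about 3 degrees along x or y) and gives no more.
- stopper: Glass stopper upright in a cork ring (60 mm wide, 30 mm high). Origin: centre of its flange's underside, which lies on the ring's top now and on the tube's rim when home; z up. Below: cone 24 mm long, 22 mm across, 17 at the tip. Above: flange 32 mm across, z 0 to 5, bevelled on top; neck 18, z 5 to 16; head 29 mm across, z 16 to 28, to hold it by. About 60 g.
- clip: White plastic joint clip lying flat, 71 x 47 mm, 90 g. Origin: on its bore's axis at its underside; x out of the open mouth, z up. Two side arms sprung at the back corners, each with a lower jaw (z 0 to 5 mm) and an upper jaw (z 20 to 25); the 15 mm slot between takes the tube's rim and the stopper's flange together (10 mm), the lower jaws go round the neck.
- clip_bore (a point): Centre of the clip's bore at mid slot, 12.5 mm above its underside; home, it lies on tube_mouth. Round lobes on the lower jaws at x = 11 mm leave a 20 mm gap, flared to 33 mm at x = 20; the neck spreads them. The push peaks at 7 to 13 N, falls to 0 to 3 N as the lobes close behind, and rises again once neck, seat and well are hard together. Let go early, it sticks short.
- clip_tab (a point): Middle of the clip's upright ribbed thumb tab, the part to hold it by: 10 mm thick in the clip's y, 26 mm long in x (-50 to -24 mm from the bore's axis), 30 mm high from the underside. This point: x = -37.5 mm, z = 15 mm from the clip's origin, same axes.
- specimen_vial_3: Bystander: capped specimen vial, 27 mm across, 56 mm high, standing left of the notebook; origin under its centre. Leave alone.
- vial_white: Bystander: second capped specimen vial, 27 mm across, 56 mm high; origin under its centre. Leave alone.
- lamp_tin: Bystander: flat green tin, 64 x 90 x 27 mm, behind the clip; origin under its centre. Leave alone.
Not all that is in view belongs to the job. Leave any black or yellow look-alike of the stopper alone.

How it is judged:
By the outcome, as a careful person would: the job done as asked, in the order asked, and still so for the second after the job is handed in, with the robot touching nothing.
It also fails if it takes over 67 s, if anything falls off the work surface, if the arm or the gripper's body presses on something with over 40 N, if the wrist force passes 120 N, or if a joint passes its speed limit or range.

## Robot

A 7-joint arm with a two-finger parallel gripper is mounted at the origin on the work surface; the furniture and walls round the work are solid. World frame = base frame: x ahead of the robot, y to its left, z up, the work surface at z = 0. Lengths are in m, angles in rad, forces in N, time in s.
With the tool pointing down it reaches from about 0.425 to 1.025 m from the base axis. Payload 9.4 kg.
Tool frame: the origin (TCP) lies on the centre line of the jaws, within the pads' length; the fingertips stand 14 mm ahead of it and the grasp point (between the pads) lies 5 mm behind it; z points along the fingers, y is the line along which they close (so a half turn about z gives the same grasp; the last joint's range is limited). The gripper opens to 93 mm and grips with 3 to 60 N. Pads are 15 mm wide; open, the fingers measure 128 mm over their backs; the gripper's body (75 mm by 188 mm) begins 65 mm behind the grasp point.
Start: joints at [-1.42, 0.599, -0.003, 1.599, 0.002, 0.943, -0.08], TCP at [0.164, 0.706, 0.233] pointing down, gripper open.
Joint ranges: [-2.57, 2.57], [-0.35, 1.97], [-1.29, 1.29], [0.11, 2.56], [-1.05, 4.19], [0.11, 1.86], [-2.63, 2.63]. Speed limits (rad/s): [2.22, 2.22, 3.01, 3.01, 3.14, 3.14, 3.14].

## Interface

Orientations are given as a rotation vector (axis times angle).
In Python, from plant import arm gives the robot as it stands.
- The arm moves only by the tool play_rows, never from a script. Its argument "moves" is text: rows parted by semicolons, each of 7 numbers parted by spaces: the shift along the world's x, y, z in mm, then the turn, a rotation vector about the world's x, y, z in rad, then the opening, from 0 (shut) to 1 (fully open). In form: x y z ax ay az fingers; .... A call has 1 to 12 rows; each row is the pose to reach, as a shift and turn from the pose commanded when the call began; what a row does not reach only later rows make up. A row lasts 1/10 s, in which the tool goes at most 50 mm and 8.59 degrees, less where a joint would pass 70% of its speed; a pose out of reach is approached as far as the arm can. A call with a gripper value outside its range is refused whole. The fingers move at their own pace and stop on an object; "newtons" is the grip in N (left out, the last holds). Time passes only in rows, so rows that repeat a pose let the fingers close. It gives the time, the measured TCP pose, the force, the opening and the grip force at its end, in the units of the state.
- arm.get_state(): the state, without advancing time (a new reading comes with each control period).
- arm.grab_frame(name): name is "side" or "top"; returns a dict with "color" (384x512x3 uint8, red, green, blue), "fx", "fy", "cx", "cy" (pixels), "k1" (the pictures are not rectified: a ray, as slopes to the right and down, at radius r is drawn at 1 + k1 r^2 times it, then the intrinsics apply), "extrinsics" (4x4, takes a point from camera to world coordinates). Camera axes: x right, y up, looking along -z (the intrinsics and any distortion apply to the point x, -y, -z); pixel columns grow to the right and rows downward; lengths in m; the calibration is good to about 2 mm. A picture is of the moment at which its call begins. There is no depth.
- arm.job_done(): hands the job in; it is judged then, once.
Trained networks look in a picture, given as the dict that the camera call returned (one of the last four; its "shot" number tells which), for a name from the list of things; names that differ only in an ending like _2 or _b are one class to them, and where a whole thing is asked for, a point or a joint stands for the part that bears it (a point fixed in the world has none). Each returns a list of dicts, best first, with "p" (0 to 1); they miss things now and then, are a little off and sometimes report something else, mostly with a low value. They report only what shows in the picture. A call takes as long as a camera call. They do not tell look-alikes from the thing itself.
- arm.spot_in(picture, query): "box" ([left, top, right, bottom] in pixels, round what is visible of it).
- arm.place_of(picture, query): "xy" ([column, row] in pixels: a listed point, or the origin of a listed thing).
The state is a dict: "time": time; "joint_positions": joint angles; "dq": joint speeds; "effort": joint torques, N m; "tcp_pos": TCP position; "eef_rot": TCP orientation; "force": force on the tool from outside, world axes, zero at the start; "ft_torque": the same for the moment, N m; "width": opening from 0.0 (shut) to 1.0 (fully open); "grasp_force": force on a finger pad.
Only numpy, scipy, OpenCV 4.12 (cv2) and the standard library are available. Lean on these libraries where they do the work, as an engineer would, in place of code of your own. Each camera call takes 0.05 s, during which the arm holds its last target. There are 200 camera calls.

## Working session

There is one attempt and no reset: what is moved stays moved. The work goes in short steps, Python scripts to look and compute and a tool call to move; the robot and the scene stay as the last step left them, time stands still between calls to the robot, and variables do not carry over. Pictures are saved under pics/ and viewed, at most 11 in all, crops included, and the job is handed in when it is done.

Besides the shell and the picture viewer there is one more tool, called after ">>>" in YAML: its name, and indented under it one key for each argument. play_rows: Moves the arm, as the interface text tells. Its arguments: {"type":"object","properties":{"moves":{"type":"string"},"newtons":{"type":"number"}},"required":["moves"]}

```bash
mkdir -p pics
cat > h.py <<'E'
import numpy as np, cv2
from scipy.optimize import least_squares
from plant import arm
def ray(f,px):
    u=(px[0]-f["cx"])/f["fx"]; v=(px[1]-f["cy"])/f["fy"]
    rd=np.hypot(u,v); r=rd
    for _ in range(30): r=rd/(1+f["k1"]*r*r)
    s=r/rd if rd>0 else 1
    E=np.array(f["extrinsics"]); d=E[:3,:3]@np.array([u*s,-v*s,-1]); return E[:3,3],d/np.linalg.norm(d)
def proj(f,P):
    E=np.array(f["extrinsics"]); c=E[:3,:3].T@(np.array(P)-E[:3,3]); u,v=c[0]/-c[2],-c[1]/-c[2]
    k=1+f["k1"]*(u*u+v*v); return np.array([f["cx"]+f["fx"]*u*k,f["cy"]+f["fy"]*v*k])
def atz(f,px,z):
    o,d=ray(f,px); return o+d*(z-o[2])/d[2]
def tri(a,pa,b,pb):
    o1,d1=ray(a,pa);o2,d2=ray(b,pb)
    s=np.linalg.lstsq(np.c_[d1,-d2],o2-o1,rcond=None)[0]
    p,q=o1+s[0]*d1,o2+s[1]*d2; return (p+q)/2,np.linalg.norm(p-q)
def save(f,n): cv2.imwrite("pics/"+n,f["color"][:,:,::-1])
E
python3 - <<'E'
from h import *
np.set_printoptions(precision=4,suppress=True)
s=arm.grab_frame("side");t=arm.grab_frame("top")
im=np.hstack([s["color"],t["color"]]);save(s,"s0.png");save(t,"t0.png")
for f in(s,t):print(f["fx"],f["cx"],f["cy"],f["k1"],np.array(f["extrinsics"]))
for q in["block","tube","tube_mouth","stopper","clip","clip_bore","clip_tab","specimen_vial_3","vial_white","lamp_tin"]:
    for n,f in(("s",s),("t",t)):
        print(q,n,[(np.round(r["xy"],1).tolist(),round(r["p"],2)) for r in arm.place_of(f,q)][:3],[(np.round(r["box"],0).tolist(),round(r["p"],2)) for r in arm.spot_in(f,q)][:2])
st=arm.get_state();print(st["time"],st["tcp_pos"],st["eef_rot"],st["force"])
E
```

```text
421.9463621947024 253.2452886174476 193.45034347737578 -0.09093257069687138 [[-0.9991 -0.0001  0.0417  0.5505]
 [ 0.0364 -0.4897  0.8711  0.854 ]
 [ 0.0204  0.8719  0.4893  0.5653]
 [ 0.      0.      0.      1.    ]]
424.6145259850409 259.331595980213 185.08423302648285 -0.00387702776102304 [[-0.0125  0.9902 -0.1392  0.3172]
 [-0.9999 -0.0133 -0.0047  0.0014]
 [-0.0065  0.1392  0.9902  1.2703]
 [ 0.      0.      0.      1.    ]]
block s [([238.1, 157.2], 0.65), ([235.5, 210.6], 0.61)] [([216.0, 153.0, 259.0, 220.0], 0.59)]
block t [([283.5, 161.8], 0.56)] [([266.0, 147.0, 303.0, 186.0], 0.67), ([277.0, 152.0, 294.0, 169.0], 0.45)]
tube s [] [([230.0, 160.0, 246.0, 194.0], 0.57)]
tube t [([284.7, 164.0], 0.46)] [([281.0, 154.0, 294.0, 169.0], 0.61)]
tube_mouth s [([238.4, 160.3], 0.95)] [([231.0, 155.0, 243.0, 193.0], 0.96)]
tube_mouth t [([285.4, 157.8], 0.7), ([282.4, 164.4], 0.45)] [([313.0, 114.0, 348.0, 152.0], 0.69), ([280.0, 155.0, 296.0, 169.0], 0.48)]
stopper s [([241.9, 243.8], 0.58), ([256.8, 268.9], 0.56), ([234.2, 209.9], 0.21)] [([238.0, 229.0, 253.0, 256.0], 0.83), ([25
[... 489 characters left out ...]
342.1, 181.5], 0.63)] [([333.0, 176.0, 349.0, 201.0], 0.59), ([314.0, 114.0, 346.0, 150.0], 0.17)]
clip_tab s [([264.7, 176.5], 0.72), ([234.2, 205.4], 0.52)] [([248.0, 169.0, 269.0, 188.0], 0.58)]
clip_tab t [([341.4, 192.3], 0.74)] []
specimen_vial_3 s [([337.9, 282.2], 0.61)] [([334.0, 259.0, 349.0, 284.0], 0.58)]
specimen_vial_3 t [([190.0, 235.2], 0.66)] []
vial_white s [] [([319.0, 276.0, 330.0, 288.0], 0.72)]
vial_white t [] [([162.0, 216.0, 176.0, 227.0], 0.59)]
lamp_tin s [([199.5, 184.2], 0.77)] [([180.0, 170.0, 220.0, 196.0], 0.83)]
lamp_tin t [([327.8, 130.4], 0.71)] [([313.0, 114.0, 343.0, 150.0], 0.73)]
2.1 [0.1637 0.7063 0.2326] [0.357  3.1212 0.    ] [-0.2249 -0.1691 -0.165 ]
```

View pics/s0.png

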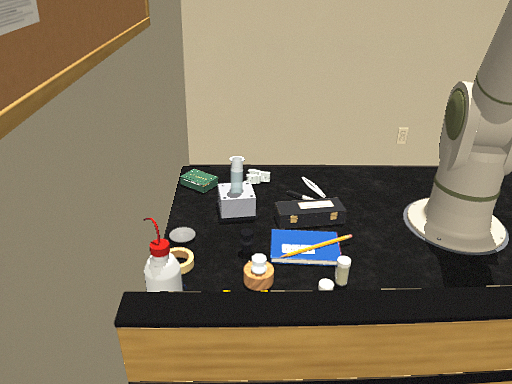

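View pics/t0.png

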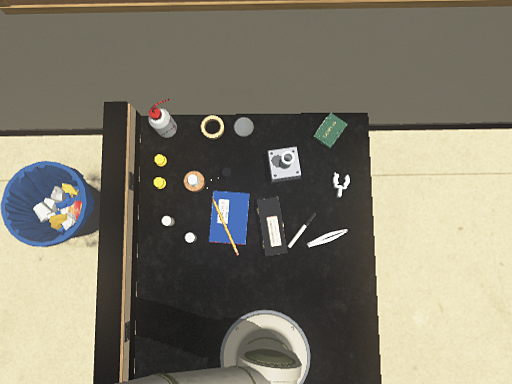

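```bash
cat > m.py <<'E'
from h import *
s=cv2.imread("pics/s0.png");t=cv2.imread("pics/t0.png")
def c(im,x,y,w,h,k):return cv2.resize(im[y:y+h,x:x+w],(w*k,h*k),interpolation=cv2.INTER_CUBIC)
a=np.hstack([c(t,180,155,40,40,7),c(t,262,140,40,40,7),c(t,322,160,34,40,7)])
b=np.hstack([c(s,240,250,36,42,7),c(s,215,150,40,42,7),c(s,244,160,38,42,7)])[:, :798]
b=np.pad(b,((0,0),(0,798-b.shape[1]),(0,0)))
cv2.imwrite("pics/m0.png",np.vstack([a,b]))
E
python3 m.py
```

```text
(no output)
```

View pics/m0.png

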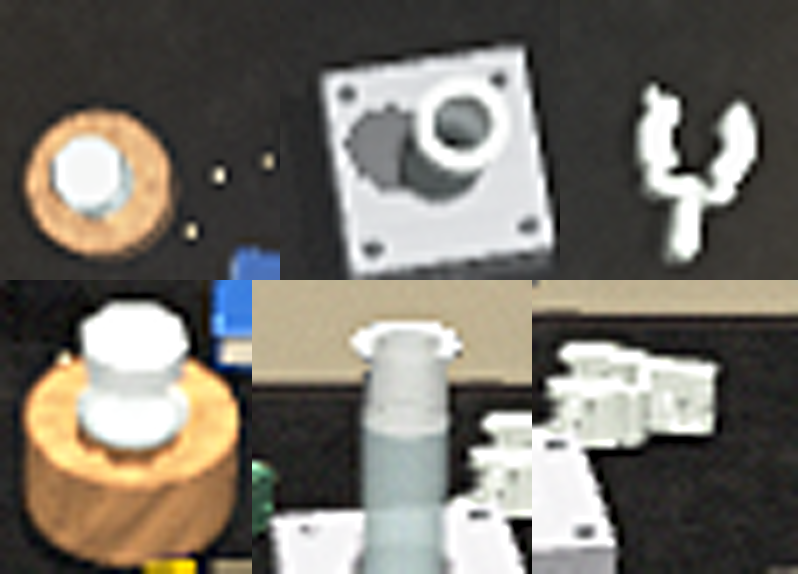

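The mosaic shows the cork ring at about (194,181) in the top picture, the stopper head at (192.7,179.3) and the tube rim at (287.6,157). The clip lies with its tab at (339,191) and its mouth facing +x. In the side picture the rim is at (236.5,158) and the stopper head's top at (258,258).

```bash
cat > fit.py <<'E'
from h import *
np.set_printoptions(precision=4,suppress=True)
s=arm.grab_frame("side");t=arm.grab_frame("top")
def M(mx,my,ox,oy,sx,sy):return ((mx-ox+.5)/7-.5+sx,(my-oy+.5)/7-.5+sy)
ring_t=M(99,182,0,0,180,155);head_t=M(92,173,0,0,180,155)
rim_t=M(462,122,280,0,262,140);rim_s=M(405,340,252,280,215,150)
head_s=M(134,327,0,280,240,250)
print("ring@.03",atz(t,ring_t,.03),"head@.058",atz(t,head_t,.058),"tri head",tri(s,head_s,t,head_t),"side@.058",atz(s,M(134,317,0,280,240,250),.058))
print("rim t@.145",atz(t,rim_t,.145),"side@.1435",atz(s,rim_s,.1435),tri(s,rim_s,t,rim_t))
bl=[atz(t,M(x,y,280,0,262,140),.06) for x,y in((322,73),(522,46),(554,246),(352,274))]
print("block",np.array(bl),np.mean(bl,0),[np.linalg.norm(bl[i]-bl[i-1]) for i in range(4)])
print("yaw",[np.degrees(np.arctan2(*(bl[i]-bl[j])[1::-1])) for i,j in((0,3),(1,2))])
# clip: white mask, model fit by silhouette in both views
def mask(f,x,y,w,h):
    c=f["color"][y:y+h,x:x+w].astype(float).min(2); return c>120
import itertools
def hull(f,P): return cv2.convexHull(np.array([proj(f,p) for p in P],np.float32))
def boxes(): # clip model parts in mm: (x0,x1,y0,y1,z0,z1)
    B=[(-50,-24,-5,5,0,30),(-26,-16,-20,20,0,25)]
    for q in(-1,1):
        for z0,z1 in((0,5),(20,25)): B.append((-18,14,*(sorted((q*14,q*23.5))),z0,z1))
    return B
K=8
def render(f,p,win):
    x,y,w,h=win; im=np.zeros((h*K,w*K),np.uint8); c,sn=np.cos(p[2]),np.sin(p[2])
    for b in boxes():
        P=[(p[0]+(c*X-sn*Y)/1e3,p[1]+(sn*X+c*Y)/1e3,Z/1e3) for X,Y,Z in itertools.product(b[:2],b[2:4],b[4:])]
        H=hull(f,P).reshape(-1,2); cv2.fillConvexPoly(im,np.round((H-[x,y]+.5)*K).astype(np.int32),255)
    return cv2.resize(im,(w,h),interpolation=cv2.INTER_AREA)/255.
W={"t":(325,162,30,42)}
def soft(f,win):
    x,y,w,h=win; g=f["color"][y:y+h,x:x+w].astype(float).min(2); return np.clip((g-50)/150,0,1)
from scipy.optimize import minimize
T=soft(t,W["t"]);b0=atz(t,(342.1,181.5),.0125);t0=atz(t,(339.3,191),.02)
p0=[b0[0],b0[1],np.arctan2(*(b0-t0)[1::-1])]
cost=lambda p:((render(t,p,W["t"])-T)**2).sum()
best=min((minimize(cost,[p0[0]+a,p0[1]+b,y],method="Nelder-Mead",options=dict(initial_simplex=[[p0[0]+a,p0[1]+b,y],[p0[0]+a+.004,p0[1]+b,y],[p0[0]+a,p0[1]+b+.004,y],[p0[0]+a,p0[1]+b,y+.15]])) for a in(-.004,.004) for b in(-.003,.003) for y in(p0[2]-.15,p0[2]+.15)),key=lambda r:r.fun)
print("clip p0",p0,"fit",best.x,best.fun,T.sum())
p=best.x;print("tab",p[:2]-.0375*np.array([np.cos(p[2]),np.sin(p[2])]))
# check with side
tabc=[p[0]-.05*np.cos(p[2]),p[1]-.05*np.sin(p[2])]
print("side proj tab end bottom/top",proj(s,[*tabc,0]),proj(s,[*tabc,.03]))
E
python3 fit.py
```

```text
ring@.03 [0.5077 0.2012 0.03  ] head@.058 [0.5072 0.1996 0.058 ] tri head (array([0.5064, 0.1998, 0.0576]), np.float64(0.0016132100425957712)) side@.058 [0.5055 0.196  0.058 ]
rim t@.145 [ 0.551  -0.0704  0.145 ] side@.1435 [ 0.5486 -0.0698  0.1435] (array([ 0.5499, -0.0704,  0.1436]), np.float64(0.002687943785594222))
block [[ 0.5902 -0.0181  0.06  ]
 [ 0.6005 -0.1015  0.06  ]
 [ 0.516  -0.1126  0.06  ]
 [ 0.5054 -0.0292  0.06  ]] [ 0.553  -0.0654  0.06  ] [np.float64(0.08549229135808638), np.float64(0.08406648064187427), np.float64(0.08526611664164001), np.float64(0.08413733223654676)]
yaw [np.float64(7.437701767223179), np.float64(7.486131919425656)]
clip p0 [np.float64(0.5015241717170265), np.float64(-0.24031900476704773), np.float64(-0.3533616259929372)] fit [ 0.51   -0.2375 -0.1696] 36.4331600153787 190.82
tab [ 0.473  -0.2312]
side proj tab end bottom/top [266.6041 180.5029] [266.977  171.2236]
```

```bash
cat > f2.py <<'E'
from h import *
np.set_printoptions(precision=4,suppress=True)
s=arm.grab_frame("side");t=arm.grab_frame("top")
g=t["color"][162:204,325:356].astype(int).min(2)
print(g[4:40,8:28])
print("end z30",atz(t,(339.3,197),.03),"z0",atz(t,(339.3,197),0))
for p in((652,88),(740,103),(640,150),(757,140)):print(p,atz(t,((p[0]-560+.5)/7-.5+322,(p[1]+.5)/7-.5+160),.025))
g=s["color"][160:190,244:276].astype(int).min(2);print(g[8:26])
for z,r in((.03,172),(0,182)):print(z,atz(s,(270,r),z))
E
python3 f2.py
```

```text
[[ 47  48  45  49  50  51  52  54  50  47  49  46  51  50  48  47  48  49
   48  50]
 [ 46  47  48  49  49  50  51  52  47  48  48  49  52  47  51  50  48  51
   51  51]
 [ 48  48  48  48  48  48  50  49  48  49  50  49  52  48  49  52  53  51
   50  50]
 [ 51  47  46  48  49  50  47  48  48  49  52  51  53  49  49  47  51  51
   52  51]
 [ 48  47  46  46  47  49  46  50  50  51  50  54  52  49  50  53  52  50
   50  49]
 [ 48  41  35  43  43  48  47  49  50  49  51  51  51  50  49  52  53  51
   50  49]
 [ 43  96 181  22  31  41  49  48  47  47  50  52  49  48  48  52  51  51
   53  53]
 [ 58 183 255 130 108  49  41  44  49  47  51  50  46  43  41  44  50  50
   53  50]
 [ 57 177 255 254 255 245  26  46  50  48  49  48  44  58 112  68  42  48
   49  51]
 [ 26 119 255 255 255 255  54  46  52  50  46  41  57 159 255 182  25  44
   50  53]
 [ 48 186 255 251 255 255  62  45  51  46  40  37 129 255 255 255  89  38
   52  52]
 [127 255 255 251 255 205  29  52  47  41  48  81 186 255 255 255 154  29
   48  49]
 [169 255 252 253 255  28  42  51  50  41  54 107 204 255 252 255 213  23
   47 
[... 3924 characters left out ...]
0 202 207 205 213 210 207 203 197 216 184 129 158
  170 190 247 243 247 242 226 160  14  28  38  31  32  39]
 [255 255 255 235 241 252 232 213 207 220 218 212 201 212 228 194  82   0
    0   0   0   0   0  19  25  25  30  32  39  34  39  38]
 [251 236  82  88 138 239 254 229 217 233 249 254 116 168 163  87  20   6
   18   2   9   7  15   7  17  35  26  36  33  39  35  41]
 [249 245 220 230 234 254 248 112   0   0   0   0   0   0   2   4  23  28
   29  31  41  44  28  35  31  28  35  22  37  27  34  36]
 [246 248 251 252 250 250 255 255   0   8  24  31  26  27  34  36  35  37
   26  28  33  32  31  30  34  33  34  34  34  33  42  35]]
0.03 [ 0.4523 -0.2241  0.03  ]
0 [ 0.4515 -0.2198  0.    ]
```

>>> play_rows:
  moves: "0 0 130 0 0 0 0.7; 0 0 130 0 0 0 0.7; 343 -507 130 0 0 0.228 0.7; 343 -507 130 0 0 0.228 0.7; 343 -507 130 0 0 0.228 0.7; 343 -507 130 0 0 0.228 0.7; 343 -507 130 0 0 0.228 0.7; 343 -507 130 0 0 0.228 0.7; 343 -507 130 0 0 0.228 0.7; 343 -507 130 0 0 0.228 0.7; 343 -507 130 0 0 0.228 0.7; 343 -507 130 0 0 0.228 0.7"
  newtons: 20

```text
time: 3.5
tcp_pos: [0.4444, 0.2908, 0.3576]
eef_rot: [-0.0, 3.141, 0.001]
force: [0.9, 1.3, -0.8]
width: 0.701
grasp_force: 0.0
```

>>> play_rows:
  moves: "62 -92 -60 0 0 0 0.7; 62 -92 -100 0 0 0 0.7; 62 -92 -150 0 0 0 0.7; 62 -92 -200 0 0 0 0.7; 62 -92 -240 0 0 0 0.7; 62 -92 -240 0 0 0 0.7; 62 -92 -240 0 0 0 0.7; 62 -92 -240 0 0 0 0.7; 62 -92 -240 0 0 0 0.7"

```text
time: 4.4
tcp_pos: [0.5065, 0.2013, 0.119]
eef_rot: [-0.001, 3.139, 0.002]
force: [-0.8, 0.5, 0.4]
width: 0.699
grasp_force: 0.0
```

Run:
```python
from h import *
s=arm.grab_frame("side");t=arm.grab_frame("top");st=arm.get_state();print(st["time"],st["tcp_pos"],st["force"])
def c(im,x,y,w,h,k):return cv2.resize(im[y:y+h,x:x+w],(w*k,h*k),interpolation=cv2.INTER_CUBIC)
P=st["tcp_pos"]
print(proj(s,P),proj(t,P),proj(t,[P[0],P[1],.058]))
a=np.hstack([c(s["color"],215,210,80,85,5),c(t["color"],150,140,80,85,5)])
cv2.imwrite("pics/a1.png",a[:,:,::-1])
```

```text
4.5 [0.5064734  0.20136374 0.11911889] [1.14544073 0.30561595 0.16905421]
[259.18495658 230.5413552 ] [188.48008888 176.14751066] [192.11005585 179.52888945]
```

View pics/a1.png

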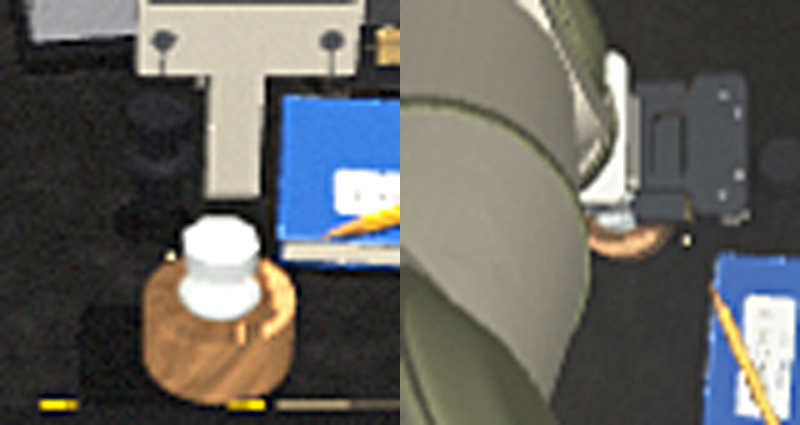

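The side crop shows the near finger centred at column about 262, with its tip at row 249. The stopper head is at about (259,264), slightly to the left of the finger.

Run:
```python
from h import *
s=arm.grab_frame("side")
for y in(.201,.235,.252):print(y,proj(s,[.5065,y,.105]),proj(s,[.5065,y,.14]))
print(proj(s,[.5065,.199,.052]),proj(s,[.5065,.199,.058]),proj(s,[.5065,.199,.03]))
g=s["color"].astype(int)
def edges(row,a,b):
    print(row,g[row,a:b].min(1).tolist())
edges(240,250,275);edges(235,250,275);edges(258,245,275);edges(262,245,275);edges(270,245,275)
```

```text
0.201 [258.95621418 236.62116071] [259.47105979 221.06794291]
0.235 [259.8548692 247.4195763] [260.41211983 231.51998601]
0.252 [260.33001616 253.13028964] [260.91049132 237.05714168]
[258.16871878 258.24398645] [258.24981523 255.8017461 ] [257.87622266 267.04153142]
240 [31, 44, 44, 37, 30, 43, 122, 200, 180, 181, 179, 180, 178, 182, 180, 186, 177, 39, 24, 27, 36, 41, 64, 59, 58]
235 [30, 21, 24, 31, 28, 25, 96, 181, 182, 182, 178, 180, 181, 181, 183, 185, 186, 115, 11, 34, 36, 48, 61, 65, 56]
258 [18, 15, 17, 15, 21, 11, 90, 255, 255, 255, 255, 255, 255, 255, 255, 255, 255, 255, 255, 255, 255, 183, 4, 25, 11, 21, 68, 140, 154, 156]
262 [33, 27, 30, 51, 57, 63, 88, 164, 196, 196, 214, 244, 255, 255, 255, 255, 255, 255, 233, 197, 185, 134, 78, 97, 44, 9, 10, 2, 22, 58]
270 [66, 69, 68, 73, 67, 77, 138, 222, 246, 255, 255, 255, 255, 255, 255, 255, 255, 255, 255, 253, 233, 174, 52, 59, 95, 146, 140, 157, 140, 42]
```

>>> play_rows:
  moves: "0 -2 -40 0 0 0 0.6; 0 -2 -60 0 0 0 0.6; 0 -2 -67 0 0 0 0.6; 0 -2 -67 0 0 0 0.6; 0 -2 -67 0 0 0 0.15; 0 -2 -67 0 0 0 0.15; 0 -2 -67 0 0 0 0.15; 0 -2 -67 0 0 0 0.15; 0 -2 -67 0 0 0 0.15; 0 -2 -67 0 0 0 0.15"
  newtons: 20

```text
time: 5.55
tcp_pos: [0.5063, 0.2001, 0.051]
eef_rot: [-0.002, 3.14, 0.003]
force: [-0.8, 4.6, 6.5]
width: 0.302
grasp_force: 20.0
```

>>> play_rows:
  moves: "0 0 40 0 0 0 0.15; 0 0 90 0 0 0 0.15; 0 0 140 0 0 0 0.15; 44 -270 165 0 0 0 0.15; 44 -270 165 0 0 0 0.15; 44 -270 165 0 0 0 0.15; 44 -270 165 0 0 0 0.15; 44 -270 165 0 0 0 0.15; 44 -270 165 0 0 0 0.15; 44 -270 165 0 0 0 0.15; 44 -270 158 0 0 0 0.15; 44 -270 158 0 0 0 0.15"

```text
time: 6.75
tcp_pos: [0.5488, -0.0698, 0.207]
eef_rot: [0.003, -3.14, -0.001]
force: [-0.4, 1.1, -0.6]
width: 0.307
grasp_force: 20.0
```

Run:
```python
from h import *
s=arm.grab_frame("side");t=arm.grab_frame("top");st=arm.get_state();print(st["time"],st["tcp_pos"],st["force"],st["width"])
P=np.array(st["tcp_pos"])
print("flange",proj(s,P-[0,0,.021]),proj(t,P-[0,0,.021]),"tip",proj(s,P-[0,0,.045]),"rim",proj(s,[.5505,-.0704,.145]),proj(t,[.5505,-.0704,.145]))
def c(im,x,y,w,h,k):return cv2.resize(im[y:y+h,x:x+w],(w*k,h*k),interpolation=cv2.INTER_CUBIC)
cv2.imwrite("pics/a2.png",np.hstack([c(s["color"],210,125,55,75,7),c(t["color"],260,120,55,75,7)])[:,:,::-1])
g=s["color"].astype(int)
for r in range(135,170):print(r,g[r,222:254].min(1).tolist())
```

```text
6.85 [ 0.54918372 -0.06970161  0.20762224] [0.90222534 0.25366708 0.13730805] 0.30596534535785197
flange [236.19517215 141.44144486] [288.25159223 154.39709968] tip [236.18171177 150.8322234 ] rim [235.62348722 157.47340751] [287.5607854  157.16382928]
135 [152, 152, 151, 152, 153, 153, 153, 154, 139, 108, 211, 183, 185, 181, 182, 187, 184, 182, 183, 193, 175, 144, 151, 154, 151, 151, 152, 154, 151, 154, 155, 153]
136 [148, 153, 157, 155, 151, 152, 154, 151, 140, 106, 213, 189, 188, 182, 183, 183, 184, 182, 188, 199, 187, 150, 155, 155, 152, 153, 151, 154, 152, 153, 158, 151]
137 [152, 156, 153, 152, 155, 152, 149, 153, 149, 152, 144, 126, 188, 184, 184, 184, 183, 183, 185, 192, 146, 148, 150, 156, 152, 156, 153, 155, 153, 151, 149, 154]
138 [156, 151, 153, 151, 154, 153, 156, 153, 153, 154, 147, 155, 190, 185, 185, 184, 185, 184, 193, 214, 144, 151, 148, 152, 153, 154, 152, 153, 149, 151, 154, 152]
139 [155, 154, 155, 156, 152, 153, 152, 153, 153, 135, 108, 194, 188, 190, 189, 190, 186, 186, 192, 215, 140, 147, 148, 152, 149, 153, 151, 152, 157, 154, 156, 152]
140 [154, 156, 152, 15
[... 4125 characters left out ...]
8, 32, 44, 109, 187, 205, 212, 218, 220, 220, 220, 215, 205, 190, 160, 16, 31, 32, 37, 33, 35, 35, 33, 32, 26, 28]
166 [49, 50, 49, 44, 50, 48, 49, 44, 53, 122, 187, 207, 211, 215, 221, 221, 218, 215, 205, 192, 163, 28, 39, 49, 51, 46, 46, 43, 47, 50, 46, 44]
167 [39, 43, 45, 45, 35, 38, 30, 25, 56, 130, 188, 202, 210, 216, 209, 215, 213, 217, 206, 189, 163, 24, 49, 48, 39, 36, 33, 34, 30, 26, 18, 25]
168 [46, 45, 43, 41, 44, 39, 41, 32, 71, 159, 195, 189, 223, 221, 226, 223, 221, 212, 196, 184, 155, 18, 37, 36, 44, 27, 33, 46, 57, 54, 55, 46]
169 [43, 36, 33, 43, 35, 42, 40, 32, 81, 175, 210, 215, 220, 220, 223, 222, 220, 213, 211, 201, 181, 65, 24, 41, 38, 21, 125, 255, 255, 255, 255, 255]
```

View pics/a2.png

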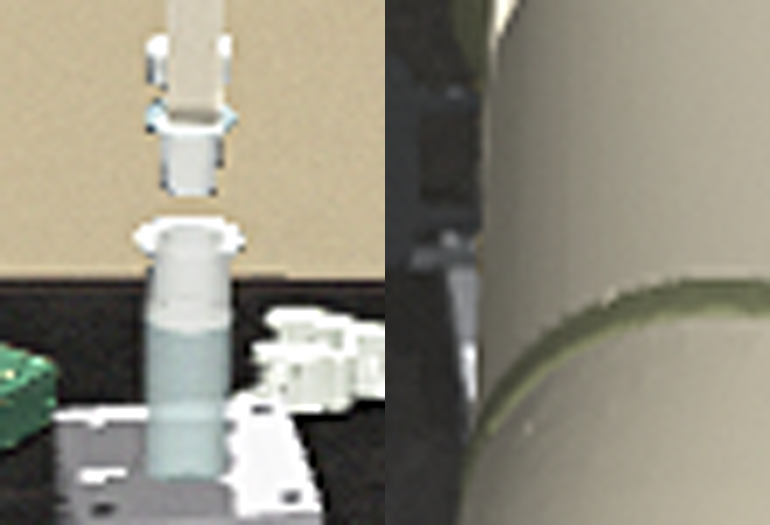

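The side crop shows the stopper axis at column 237.0 and the rim at 236.8, so they line up to within 0.5 mm. The arm hides the top view.

>>> play_rows:
  moves: "1 0 -10 0 0 0 0.15; 1 0 -16 0 0 0 0.15; 1 0 -20 0 0 0 0.15; 1 0 -24 0 0 0 0.15; 1 0 -27 0 0 0 0.15; 1 0 -27 0 0 0 0.15"

```text
time: 7.45
tcp_pos: [0.5504, -0.0714, 0.1807]
eef_rot: [0.0, -3.141, -0.0]
force: [-0.2, 0.2, -1.0]
width: 0.304
grasp_force: 20.0
```

>>> play_rows:
  moves: "0 0 -4 0 0 0 0.15; 0 0 -8 0 0 0 0.15; 0 0 -11 0 0 0 0.15; 0 0 -12 0 0 0 0.15; 0 0 -13 0 0 0 0.15; 0 0 -13 0 0 0 0.15"

```text
time: 8.05
tcp_pos: [0.5504, -0.0712, 0.168]
eef_rot: [0.001, -3.141, -0.0]
force: [-2.2, 1.2, 0.1]
width: 0.309
grasp_force: 20.0
```

>>> play_rows:
  moves: "0 0 -1 0 0 0 0.15; 0 0 -1.5 0 0 0 0.15; 0 0 -2 0 0 0 0.15; 0 0 -2 0 0 0 0.15"

```text
time: 8.45
tcp_pos: [0.5509, -0.0714, 0.1663]
eef_rot: [-0.0, 3.141, 0.0]
force: [-2.6, 2.3, 3.6]
width: 0.3
grasp_force: 20.0
```

Run:
```python
from h import *
s=arm.grab_frame("side");st=arm.get_state();print(st["time"],st["tcp_pos"],st["force"],st["width"])
g=s["color"].astype(int)
for r in range(140,172):print(r,g[r,224:250].min(1).tolist())
```

```text
8.5 [ 0.5508564  -0.07131047  0.16636291] [-1.91826646  0.82787868  3.58757239] 0.30508733011442823
140 [153, 154, 154, 157, 154, 153, 153, 145, 163, 202, 185, 184, 183, 188, 183, 190, 192, 151, 155, 157, 154, 152, 150, 153, 154, 154]
141 [153, 153, 156, 156, 152, 157, 151, 151, 162, 200, 185, 183, 183, 185, 183, 187, 185, 148, 150, 154, 153, 154, 154, 153, 157, 155]
142 [154, 154, 153, 153, 152, 151, 152, 149, 161, 204, 185, 184, 184, 183, 178, 185, 187, 144, 151, 153, 154, 152, 155, 152, 155, 150]
143 [157, 150, 156, 153, 155, 153, 155, 152, 162, 199, 181, 182, 181, 184, 189, 190, 182, 152, 149, 154, 154, 152, 150, 152, 154, 153]
144 [154, 152, 153, 152, 154, 154, 155, 146, 161, 204, 186, 183, 186, 184, 182, 187, 184, 147, 150, 151, 156, 158, 157, 155, 156, 156]
145 [154, 157, 150, 150, 157, 152, 144, 138, 150, 198, 178, 184, 187, 186, 184, 186, 178, 143, 148, 156, 155, 150, 151, 159, 154, 151]
146 [157, 152, 155, 152, 154, 146, 157, 248, 255, 189, 181, 184, 187, 185, 179, 181, 230, 255, 141, 151, 150, 156, 154, 153, 154, 153]
147 [152, 153, 154, 155, 147, 143, 241, 255, 255, 183, 
[... 2523 characters left out ...]
 152, 184, 207, 212, 220, 222, 223, 221, 214, 205, 178, 136, 29, 40, 54, 45, 47, 45, 51]
167 [40, 39, 35, 33, 34, 27, 71, 164, 190, 210, 208, 213, 208, 214, 216, 214, 207, 180, 134, 28, 44, 50, 42, 39, 28, 28]
168 [39, 46, 43, 42, 34, 29, 72, 167, 200, 200, 221, 223, 224, 222, 221, 213, 191, 182, 135, 19, 41, 51, 39, 35, 32, 53]
169 [37, 39, 41, 40, 42, 41, 123, 214, 211, 219, 218, 224, 224, 223, 221, 218, 204, 201, 185, 8, 26, 41, 35, 24, 125, 255]
170 [31, 36, 42, 37, 33, 28, 115, 223, 213, 219, 220, 225, 221, 224, 220, 217, 207, 222, 216, 32, 21, 33, 32, 80, 255, 255]
171 [40, 40, 33, 37, 30, 27, 71, 156, 218, 233, 226, 226, 231, 228, 224, 227, 226, 185, 106, 16, 34, 40, 30, 52, 143, 227]
```

>>> play_rows:
  moves: "0 0 -0.5 0 0 0 0.15; 0 0 -0.5 0 0 0 0.15; 0 0 -0.2 0 0 0 0.6; 0 0 0 0 0 0 0.6; 0 0 0 0 0 0 0.6; 0 0 0 0 0 0 0.6; 0 0 30 0 0 0 0.6; 0 0 60 0 0 0 0.6; -30 -40 90 0 0 0 0.6; -60 -90 100 0 0 0 0.6; -84 -140 100 0 0 0 0.6; -84 -160 60 0 0 -0.157 0.6"

```text
time: 9.7
tcp_pos: [0.4677, -0.2304, 0.2343]
eef_rot: [0.239, 3.124, -0.004]
force: [0.4, -0.2, -0.0]
width: 0.6
grasp_force: 0.0
```

Run:
```python
from h import *
s=arm.grab_frame("side");t=arm.grab_frame("top");st=arm.get_state();print(st["time"],st["tcp_pos"],st["force"],st["width"])
def c(im,x,y,w,h,k):return cv2.resize(im[y:y+h,x:x+w],(w*k,h*k),interpolation=cv2.INTER_CUBIC)
cv2.imwrite("pics/a3.png",np.hstack([c(s["color"],210,125,55,75,7),c(t["color"],260,120,55,75,7)])[:,:,::-1])
```

```text
9.8 [ 0.464313   -0.23113656  0.22834993] [ 0.06220173  1.20379227 -0.39070496] 0.6017143122881411
```

View pics/a3.png

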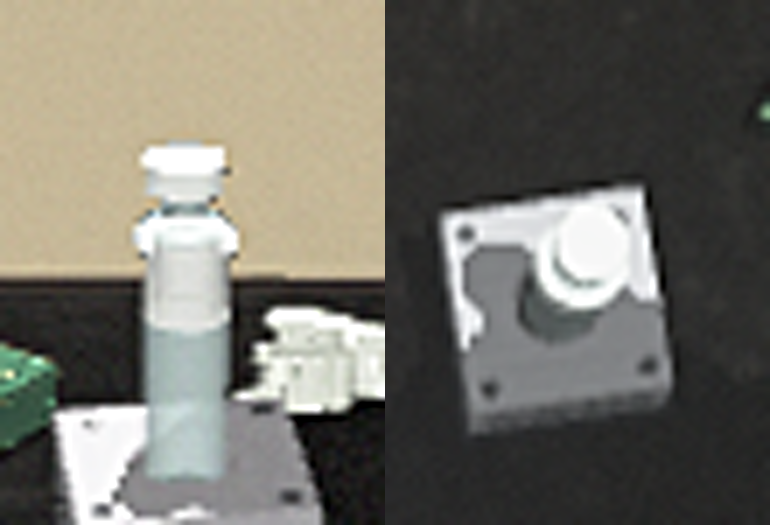

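The stopper sits on the rim upright in both views, with no gap showing. Next is the clip.

>>> play_rows:
  moves: "0 2 -50 0 0 0 0.5; 0 2 -100 0 0 0 0.5; 0 2 -150 0 0 0 0.5; 0 2 -170 0 0 0 0.5; 0 2 -180 0 0 0 0.5; 0 2 -180 0 0 0 0.5"

```text
time: 10.4
tcp_pos: [0.4676, -0.2243, 0.0496]
eef_rot: [-0.233, -3.131, -0.001]
force: [-0.2, 0.6, 0.0]
width: 0.499
grasp_force: 0.0
```

Run:
```python
from h import *
s=arm.grab_frame("side");t=arm.grab_frame("top");st=arm.get_state();print(st["time"],st["tcp_pos"],st["force"],st["width"])
P=np.array(st["tcp_pos"]);print(proj(s,P-[0,0,.014]),proj(t,P))
def c(im,x,y,w,h,k):return cv2.resize(im[y:y+h,x:x+w],(w*k,h*k),interpolation=cv2.INTER_CUBIC)
cv2.imwrite("pics/a4.png",np.hstack([c(s["color"],240,140,50,60,8),c(t["color"],315,150,50,60,8)])[:,:,::-1])
```

```text
10.5 [ 0.46836693 -0.22488171  0.05138617] [0.21087803 0.30334043 0.01411943] 0.5005691866573364
[264.4741959  169.54668279] [339.71973074 190.93315748]
```

View pics/a4.png

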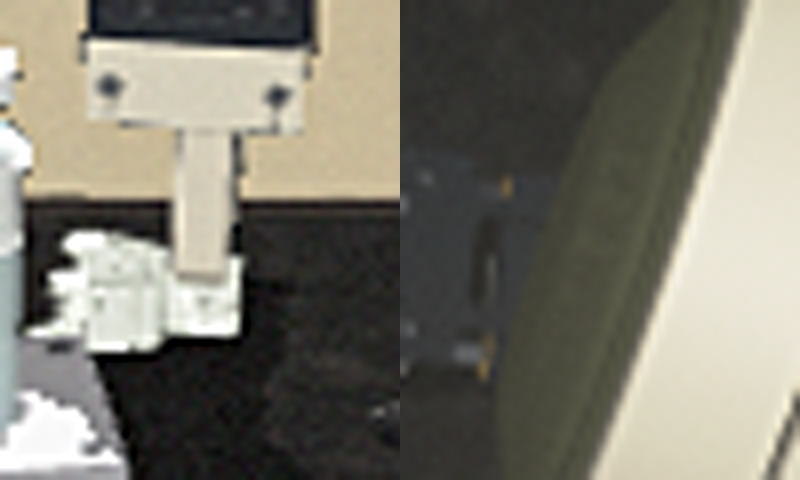

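>>> play_rows:
  moves: "0 -4 -15 0 0 0 0.5; 0 -4 -26 0 0 0 0.5; 0 -4 -32 0 0 0 0.5; 0 -4 -33 0 0 0 0.5; 0 -4 -33 0 0 0 0; 0 -4 -33 0 0 0 0; 0 -4 -33 0 0 0 0; 0 -4 -33 0 0 0 0; 0 -4 -33 0 0 0 0; 0 -4 -33 0 0 0 0"
  newtons: 45

```text
time: 11.5
tcp_pos: [0.4678, -0.2289, 0.0177]
eef_rot: [0.235, 3.133, -0.0]
force: [-1.2, 0.2, 2.7]
width: 0.102
grasp_force: 45.0
```

>>> play_rows:
  moves: "0 0 30 0 0 0 0; 0 0 75 0 0 0 0; 0 0 120 0 0 0 0; -14 30 133 0 0 0.1 0; -14 75 133 0 0 0.2 0; -14 120 133 0 0 0.282 0; -14 145 133 0 0 0.282 0; -14 145 133 0 0 0.282 0; -14 145 133 0 0 0.282 0"
  newtons: 55

```text
time: 12.4
tcp_pos: [0.4537, -0.0837, 0.1505]
eef_rot: [0.209, -3.135, 0.0]
force: [0.4, -1.0, -0.7]
width: 0.107
grasp_force: 55.0
```

Run:
```python
from h import *
from scipy.spatial.transform import Rotation as R
s=arm.grab_frame("side");t=arm.grab_frame("top");st=arm.get_state();print(st["time"],st["tcp_pos"],st["force"],st["width"])
print(R.from_quat(st["eef_rot"]).as_matrix()[:,1] if len(st["eef_rot"])==4 else R.from_rotvec(st["eef_rot"]).as_matrix()[:,1], st["eef_rot"])
P=np.array(st["tcp_pos"]);print(proj(s,P),proj(t,P+[0,0,.0147]))
def c(im,x,y,w,h,k):return cv2.resize(im[y:y+h,x:x+w],(w*k,h*k),interpolation=cv2.INTER_CUBIC)
cv2.imwrite("pics/a5.png",np.hstack([c(s["color"],222,132,54,50,7),c(t["color"],265,140,54,50,7)])[:,:,::-1])
np.save("a5.npy",s["color"])
```

```text
12.5 [ 0.45365137 -0.08493534  0.15048749] [ 0.12029553 -0.48390617 -0.22654268] 0.09997776323183065
[-1.30383200e-01  9.91463548e-01 -5.04286580e-04] [ 2.05240741e-01 -3.13483249e+00  7.98811602e-04]
[275.49010574 153.07677231] [294.36988071 191.76294623]
```

View pics/a5.png

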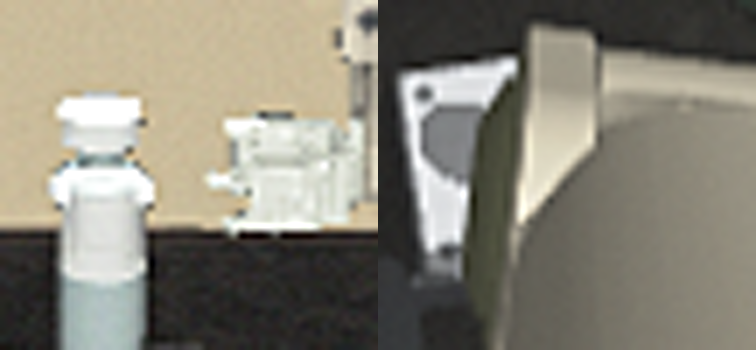

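The side crop shows the clip level. Its slot is at about the height of the rim and flange (joint centre about (236,158), clip front tip at column 251), and it is clear of the tube.

>>> play_rows:
  moves: "10 1.8 0 0 0 0 0; 20 3.1 0 0 0 0 0; 27 4 0 0 0 0 0; 31 4.5 0 0 0 0 0; 34 4.9 0 0 0 0 0; 34 4.9 0 0 0 0 0"

```text
time: 13.1
tcp_pos: [0.488, -0.0789, 0.1504]
eef_rot: [-0.208, 3.135, 0.0]
force: [-0.4, -0.5, -1.4]
width: 0.104
grasp_force: 55.0
```

>>> play_rows:
  moves: "3 0.4 0 0 0 0 0; 5 0.65 0 0 0 0 0; 7 0.9 0 0 0 0 0; 8 1.05 0 0 0 0 0; 8 1.05 0 0 0 0 0"

```text
time: 13.6
tcp_pos: [0.4956, -0.0778, 0.1505]
eef_rot: [0.208, -3.134, -0.0]
force: [-2.2, 1.6, -0.8]
width: 0.106
grasp_force: 55.0
```

>>> play_rows:
  moves: "1.5 0.2 0 0 0 0 0; 3 0.4 0 0 0 0 0; 4.5 0.6 0 0 0 0 0; 6 0.8 0 0 0 0 0; 6 0.8 0 0 0 0 0"

```text
time: 14.1
tcp_pos: [0.5012, -0.077, 0.1503]
eef_rot: [0.208, -3.133, -0.0]
force: [-4.0, 0.5, -0.2]
width: 0.101
grasp_force: 55.0
```

Run:
```python
from h import *
s=arm.grab_frame("side");st=arm.get_state();print(st["time"],st["tcp_pos"],st["force"],st["ft_torque"])
def c(im,x,y,w,h,k):return cv2.resize(im[y:y+h,x:x+w],(w*k,h*k),interpolation=cv2.INTER_CUBIC)
cv2.imwrite("pics/a6.png",c(s["color"],222,132,54,50,9)[:,:,::-1])
```

```text
14.15 [ 0.50118012 -0.07700332  0.15029155] [-3.49996161  0.58644568  0.06212517] [0.24657158 0.99002238 0.14479556]
```

View pics/a6.png

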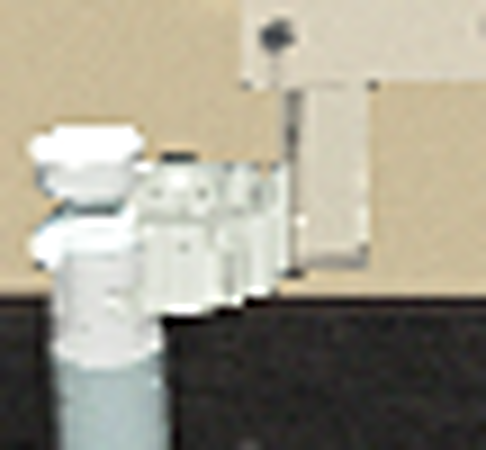

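The near jaw straddles the rim and flange, and the tube is starting to lean toward +x. Carrying on.

>>> play_rows:
  moves: "1 0.13 0 0 0 0 0; 2 0.26 0 0 0 0 0; 3 0.4 0 0 0 0 0; 3 0.4 0 0 0 0 0"

```text
time: 14.55
tcp_pos: [0.5035, -0.0767, 0.1502]
eef_rot: [0.207, -3.132, -0.001]
force: [-7.5, 0.1, 0.9]
width: 0.102
grasp_force: 55.0
```

>>> play_rows:
  moves: "1 0.13 0 0 0 0 0; 2 0.26 0 0 0 0 0; 3 0.4 0 0 0 0 0; 3 0.4 0 0 0 0 0"

```text
time: 14.95
tcp_pos: [0.5056, -0.0764, 0.1501]
eef_rot: [0.207, -3.131, -0.001]
force: [-8.9, -0.2, 1.6]
width: 0.103
grasp_force: 55.0
```

>>> play_rows:
  moves: "0.7 0.1 0 0 0 0 0; 1.4 0.2 0 0 0 0 0; 2 0.26 0 0 0 0 0; 2 0.26 0 0 0 0 0"

```text
time: 15.35
tcp_pos: [0.5069, -0.0762, 0.1499]
eef_rot: [0.207, -3.129, -0.001]
force: [-10.1, -0.5, 1.3]
width: 0.1
grasp_force: 55.0
```

>>> play_rows:
  moves: "0.7 0.1 0 0 0 0 0; 1.4 0.2 0 0 0 0 0; 2 0.26 0 0 0 0 0; 2 0.26 0 0 0 0 0"

```text
time: 15.75
tcp_pos: [0.5092, -0.0759, 0.1499]
eef_rot: [0.207, -3.13, -0.001]
force: [-8.3, 0.3, -0.3]
width: 0.102
grasp_force: 55.0
```

>>> play_rows:
  moves: "0.7 0.1 0 0 0 0 0; 1.4 0.2 0 0 0 0 0; 2 0.26 0 0 0 0 0; 2 0.26 0 0 0 0 0"

```text
time: 16.15
tcp_pos: [0.5111, -0.0757, 0.1499]
eef_rot: [0.207, -3.13, -0.001]
force: [-8.7, 0.1, 0.5]
width: 0.106
grasp_force: 55.0
```

>>> play_rows:
  moves: "0.7 0.1 0 0 0 0 0; 1.4 0.2 0 0 0 0 0; 2 0.26 0 0 0 0 0; 2 0.26 0 0 0 0 0"

```text
time: 16.55
tcp_pos: [0.5144, -0.0753, 0.1501]
eef_rot: [0.207, -3.132, -0.0]
force: [-6.6, 1.4, -0.0]
width: 0.102
grasp_force: 55.0
```

>>> play_rows:
  moves: "0.7 0.1 0 0 0 0 0; 1.4 0.2 0 0 0 0 0; 2 0.26 0 0 0 0 0; 2 0.26 0 0 0 0 0"

```text
time: 16.95
tcp_pos: [0.519, -0.0748, 0.1507]
eef_rot: [-0.208, 3.132, -0.0]
force: [-0.7, 2.2, -1.7]
width: 0.108
grasp_force: 55.0
```

>>> play_rows:
  moves: "0.7 0.1 0 0 0 0 0; 1.4 0.2 0 0 0 0 0; 2 0.26 0 0 0 0 0; 2 0.26 0 0 0 0 0"

```text
time: 17.35
tcp_pos: [0.5202, -0.0747, 0.1506]
eef_rot: [-0.208, 3.134, -0.0]
force: [-0.4, 1.7, 0.3]
width: 0.106
grasp_force: 55.0
```

>>> play_rows:
  moves: "0.7 0.1 0 0 0 0 0; 1.4 0.2 0 0 0 0 0; 2 0.26 0 0 0 0 0; 2 0.26 0 0 0 0 0"

```text
time: 17.75
tcp_pos: [0.5217, -0.0745, 0.1505]
eef_rot: [0.207, -3.135, 0.0]
force: [-0.2, 0.6, -0.4]
width: 0.107
grasp_force: 55.0
```

>>> play_rows:
  moves: "0.7 0.1 0 0 0 0 0; 1.4 0.2 0 0 0 0 0; 2 0.26 0 0 0 0 0; 2 0.26 0 0 0 0 0"

```text
time: 18.15
tcp_pos: [0.5229, -0.0743, 0.1504]
eef_rot: [0.207, -3.133, -0.0]
force: [-4.6, 0.9, 2.9]
width: 0.104
grasp_force: 55.0
```

Force is rising; a little more to confirm hard seating.

>>> play_rows:
  moves: "0.5 0.07 0 0 0 0 0; 1 0.13 0 0 0 0 0; 1.5 0.2 0 0 0 0 0; 1.5 0.2 0 0 0 0 0"

```text
time: 18.55
tcp_pos: [0.5239, -0.0742, 0.1504]
eef_rot: [0.207, -3.132, -0.0]
force: [-7.1, 0.2, 4.0]
width: 0.105
grasp_force: 55.0
```

>>> play_rows:
  moves: "0.5 0.07 0 0 0 0 0; 1 0.13 0 0 0 0 0; 1 0.13 0 0 0 0 0"

```text
time: 18.85
tcp_pos: [0.5245, -0.0741, 0.1503]
eef_rot: [0.207, -3.132, -0.0]
force: [-8.3, 0.8, 5.6]
width: 0.102
grasp_force: 55.0
```

>>> play_rows:
  moves: "0.6 0.08 0 0 0 0 0; 1.2 0.16 0 0 0 0 0; 1.8 0.24 0 0 0 0 0; 1.8 0.24 0 0 0 0 0"

```text
time: 19.25
tcp_pos: [0.5254, -0.074, 0.1502]
eef_rot: [0.206, -3.13, -0.0]
force: [-10.1, 0.3, 5.4]
width: 0.102
grasp_force: 55.0
```

Run:
```python
from h import *
s=arm.grab_frame("side");st=arm.get_state();print(st["time"],st["tcp_pos"],st["force"],st["ft_torque"])
def c(im,x,y,w,h,k):return cv2.resize(im[y:y+h,x:x+w],(w*k,h*k),interpolation=cv2.INTER_CUBIC)
cv2.imwrite("pics/a7.png",c(s["color"],215,132,54,60,9)[:,:,::-1])
```

```text
19.3 [ 0.52542908 -0.07401015  0.15017072] [-9.93165541 -0.31662716  5.00408876] [0.01744499 2.20314711 0.10786533]
```

View pics/a7.png

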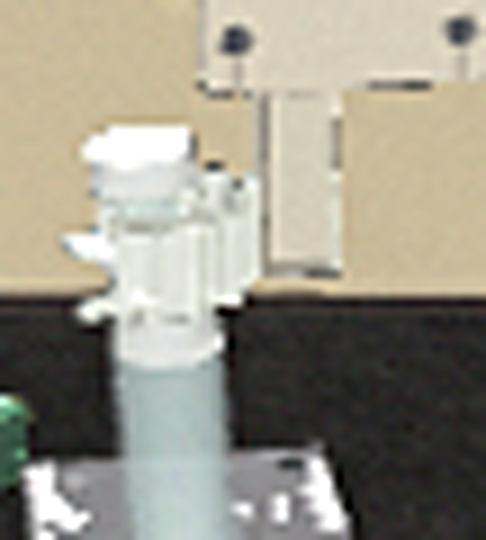

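>>> play_rows:
  moves: "0.7 0.1 0 0 0 0 0; 1.5 0.2 0 0 0 0 0; 1.5 0.2 0 0 0 0 0"

```text
time: 19.6
tcp_pos: [0.5262, -0.074, 0.1501]
eef_rot: [0.206, -3.129, -0.001]
force: [-12.5, -0.3, 8.8]
width: 0.104
grasp_force: 55.0
```

>>> play_rows:
  moves: "-2 -0.26 0 0 0 0 0; -4 -0.5 0 0 0 0 0; -5 -0.65 0 0 0 0 0; -5 -0.65 0 0 0 0 0"

```text
time: 20.0
tcp_pos: [0.5238, -0.0742, 0.1503]
eef_rot: [0.207, -3.134, -0.0]
force: [-5.2, 1.0, -0.1]
width: 0.105
grasp_force: 55.0
```

>>> play_rows:
  moves: "-1.5 -0.2 0 0 0 0 0; -2.5 -0.3 0 0 0 0 0; -2.5 -0.3 0 0 0 0 0.45; -2.5 -0.3 0 0 0 0 0.45; -2.5 -0.3 0 0 0 0 0.45; -2.5 -0.3 0 0 0 0 0.45; -2.5 -0.3 0 0 0 0 0.45"

```text
time: 20.7
tcp_pos: [0.5223, -0.0745, 0.1506]
eef_rot: [-0.208, 3.134, -0.0]
force: [-0.0, 0.3, -0.6]
width: 0.447
grasp_force: 0.0
```

>>> play_rows:
  moves: "0 0 15 0 0 0 0.45; 0 0 45 0 0 0 0.45; 0 0 90 0 0 0 0.45; -40 -20 115 0 0 0 0.45; -40 -60 115 0 0 0 0.45; -40 -110 115 0 0 0 0.45; -40 -160 115 0 0 0 0.45; -40 -200 115 0 0 0 0.45; -40 -200 115 0 0 0 0.45"

```text
time: 21.6
tcp_pos: [0.481, -0.2804, 0.2657]
eef_rot: [-0.196, 3.135, -0.005]
force: [0.2, -0.1, 0.6]
width: 0.445
grasp_force: 0.0
```

Run:
```python
from h import *
s=arm.grab_frame("side");t=arm.grab_frame("top");st=arm.get_state();print(st["time"],st["tcp_pos"],st["force"])
def c(im,x,y,w,h,k):return cv2.resize(im[y:y+h,x:x+w],(w*k,h*k),interpolation=cv2.INTER_CUBIC)
cv2.imwrite("pics/a8.png",np.hstack([c(s["color"],210,130,54,65,7),c(t["color"],260,130,54,65,7)])[:,:,::-1])
for f in(s,t):
  for q in("tube_mouth","clip_bore","clip_tab"):print(q,[(np.round(r["xy"],1).tolist(),round(r["p"],2)) for r in arm.place_of(f,q)][:2])
```

```text
21.7 [ 0.48161488 -0.27512641  0.26525136] [1.14638808 1.41439388 0.40822835]
tube_mouth [([236.0, 157.4], 0.56)]
clip_bore [([234.0, 155.4], 0.7)]
clip_tab [([249.9, 155.3], 0.78)]
tube_mouth [([283.5, 153.7], 0.38)]
clip_bore [([286.4, 157.7], 0.74)]
clip_tab [([291.1, 167.1], 0.55)]
```

View pics/a8.png

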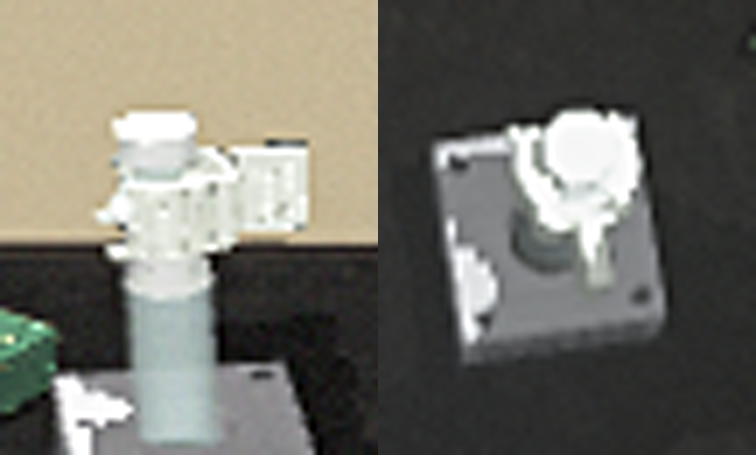

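The last views show the clip round the neck, with its bore centred on the joint (side column about 232). The stopper is seated and the arm is clear.

```bash
python3 -c "
from plant import arm
print(arm.job_done())"
```

```text
the job is handed in; nothing more can be done
None
```

I've handed the job in at about 22 s of the 67 s allowed. The stopper sits fully down in the tube and the clip snapped round the neck, with the sideways push reading at most 12.5 N between moves. The arm has let go and stands clear, and the vials and the tin were not moved. No verdict came back on handing in.

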